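# Close a headlamp driver bay: seat the driver, tuck the cover and hold it flat

### The job

Close up the driver bay in the back of this headlamp: first press the white driver module, which stands proud in its socket, down until it is fully seated. Then take the finned aluminium cover by its fins, tuck its plain edge under the grey drip flap and slide it home to the wall behind, square to the bay and with the two screw ears over their brass inserts, without lifting the flap. Press the cover flat so that it squeezes the orange seal, and finish while still holding it pressed down (the screws come next); leave the screwdriver, screw dish and glue jar alone.

Things in the scene. Friction and masses are not known exactly. Their poses are not given: they have to be found in the camera images.
- lamp: Black headlamp unit, 460 x 260 mm, lens down, fixed. Its driver bay is a flat deck 166 x 116 mm (x, y), 140 mm above the bench, with an opening 84 x 76 mm. Origin: on the bench below the middle of the opening. z up; +x points from the screw inserts over the opening to the drip flap; the rest of the lamp lies to -y, up to 160 mm high. Brass inserts, 11 mm, flush in the deck at x -66, y +-38 mm.
- pocket (a point): Bottom middle of the face of the upright wall behind the drip flap, where the cover's plain edge comes home: lamp x 73, y 0, z 140 mm. The wall runs along lamp y, 112 mm wide, its top 152.5 mm above the bench; the flap is hinged on its top.
- driver (a joint): How far the driver module stands proud of its seated position, m: 0 = fully seated (hard stop); it starts 5 to 9 mm proud. It goes straight down in its socket against about 8 N of friction and stays where it is left.
- driver_top (a point): Middle of the flat top of the driver module, a white block 50 x 42 mm (along lamp x, y) with a grey label, in the middle of the bay opening. Seated, this top is 136 mm above the bench (4 mm below the deck).
- seal (a joint): How far the orange silicone seal is squeezed, m: 0 = free, 0.003 = fully squeezed down level with the deck (hard stop). It is a springy frame round the opening, 98 x 90 mm outside, 6 mm wide; it goes straight down, 5 N for every mm (so the cover's own weight gives less than 0.5 mm).
- seal_top (a point): Middle of the plane of the seal's top face; free, it is 143 mm above the bench, 3 mm above the deck.
- flap (a joint): Angle of the grey drip flap, rad: 0 = at rest, lapping almost level over the deck from the wall's top towards -x of the lamp; it grows as the flap is lifted. A light spring presses it to 0: about 2 N at its free edge starts to lift it. More than 0.25 rad overstrains its moulded hinge.
- flap_edge (a point): Underside of the middle of the flap's free edge: at rest lamp x = 53, y = 0, z = 149 mm, so 9 mm above the deck and 6 mm above the free seal. The flap is 110 mm wide (along y), reaches 22 mm out from the wall's face and is 2 to 4 mm thick.
- cover: Loose aluminium cover, about 180 g, flat on the bench: a plate 3 mm thick, 100 mm wide (y), x from -56 to 72 mm, with a block of six cooling fins, 60 x 40 mm (x, y), tops at z 29 mm, gripped across y. Origin: underside, below the fins' middle; z up. +x points to the plain edge; at -x two screw ears reach to x -76 mm, holes at x -66, y +-38 mm. Closed, its x, y and axes match the lamp's.
- cover_edge (a point): Middle of the underside of the cover's plain edge: cover x = 72, y = 0, z = 0 mm.
- screwdriver: Screwdriver with a yellow handle, 200 mm long, lying on the bench; not needed now. Origin: on the bench below its middle; x points along it to the tip.
- screw_dish: Round steel dish of screws, 86 mm across and 18 mm high, on the bench; leave it alone. Origin: middle of its underside.
- glue_jar: Small jar with a red cap, 48 mm across and 85 mm high, on the bench; leave it alone. Origin: middle of its underside.
Not all that is in view belongs to the job. There is more than one size of the cover; the one meant has the size given above.

How it is judged:
By the outcome, as a careful person would: the job done as asked, in the order asked, and still so for the second after the job is handed in, while the arm keeps its last pose, push and grip.
It also fails if it takes over 51 s, if anything falls off the work surface, if the arm or the gripper's body presses on something with over 40 N, if the wrist force passes 120 N, or if a joint passes its speed limit or range.

### The arm

A 6-joint arm with a two-finger parallel gripper is mounted at the origin on the work surface. World frame = base frame: x ahead of the robot, y to its left, z up, the work surface at z = 0. Lengths are in m, angles in rad, forces in N, time in s.
With the tool pointing down it reaches from about 0.325 to 0.9 m from the base axis. Payload 6.1 kg.
Tool frame: the origin (TCP) lies on the centre line of the jaws, within the pads' length; the fingertips stand 14 mm ahead of it and the grasp point (between the pads) lies 5 mm behind it; z points along the fingers, y is the line along which they close (so a half turn about z gives the same grasp; the last joint's range is limited). The gripper opens to 85 mm and grips with 20 to 120 N. Pads are 22 mm wide; open, the fingers measure 114 mm over their backs; the gripper's body (76 mm by 85 mm) begins 54 mm behind the grasp point. The pads swing forward as they close: fully open they stand 13 mm farther back than shut.
Start: joints at [1.196, 0.22, 1.526, -0, 1.395, -0.126], TCP at [0.154, 0.606, 0.245] pointing down, gripper open.
Joint ranges: [-2.98, 2.98], [-0.91, 2.08], [0.09, 2.57], [-1.24, 4.39], [0.2, 2.65], [-2.68, 2.68]. Speed limits (rad/s): [2.57, 2.57, 3.01, 3.14, 3.14, 3.14].

### API

Orientations are given as a unit quaternion [x, y, z, w].
In Python, from station import env gives the robot as it stands.
- The arm moves only by the shell command python3 -m crank 'ROWS' [OPENING] [FORCE]. ROWS is a JSON object of lists of equal length, an entry for each row: "xyz": the shift along the world's x, y, z in mm, a list of three; "spin": the turn about the world's z in rad. In form: {"xyz": [[tx, ty, tz], ...], "spin": [spin, ...]}. A call has 1 to 10 rows; each row is the pose to reach, as a shift and turn from the pose commanded when the call began; what a row does not reach only later rows make up. A row lasts 1/12 s, in which the tool goes at most 41.7 mm and 7.16 degrees, less where a joint would pass 70% of its speed; a pose out of reach is approached as far as the arm can. A call with a gripper value outside its range is refused whole. OPENING is the finger opening in mm, from 0 to 85.4, set as the call begins (- or left out, the last holds). The fingers move at their own pace and stop on an object; FORCE is the grip in N (left out, the last holds). Time passes only in rows, so rows that repeat a pose let the fingers close. It gives the time, the measured TCP pose, the force, the opening and the grip force at its end, in the units of the state.
- env.sense(): the state, without advancing time (a new reading comes with each control period).
- env.camera(name): name is "side" or "top"; returns (picture, depth): 480x640x3 uint8, blue, green, red; 480x640 float32, m along the optical axis (not along the pixel's ray), 0 where there is no reading.
- env.camera_info(name): a dict with "K" (3x3 intrinsics, pixels), "R" (3x3) and "t" (3): a world point X has camera coordinates R X + t. Camera axes: x right, y down, z forward; pixel columns grow to the right and rows downward; lengths in m; the calibration is good to about 2 mm. A picture is of the moment at which its call begins. camera_info takes no time and is no camera call.
- env.sign_off(): hands the job in; it is judged then, once.
The state is a dict: "time_s": time; "q": joint angles; "joint_vel": joint speeds; "effort": joint torques, N m; "ee_pos": TCP position; "orientation": TCP orientation; "wrist_force": force on the tool from outside, world axes, zero at the start; "torque": the same for the moment, N m; "width": finger opening in m; "grip_force": force on a finger pad.
Only numpy, scipy, OpenCV 4.12 (cv2) and the standard library are available. Lean on these libraries where they do the work, as an engineer would, in place of code of your own. Each camera call takes 0.05 s, during which the arm holds its last target. There are 200 camera calls.

## Working session

There is one attempt and no reset: what is moved stays moved. The work goes in short steps, Python scripts to look and compute and a shell command to move; the robot and the scene stay as the last step left them, time stands still between calls to the robot, and variables do not carry over. Pictures are saved under pics/ and viewed, at most 10 in all, crops included, and the job is handed in when it is done.

```bash
mkdir -p pics; cat > h.py <<'E'
from station import env
import numpy as np, cv2
def grab(n):
    p,d=env.camera(n); np.savez('/tmp/'+n,p=p,d=d); return p,d
def load(n):
    z=np.load('/tmp/'+n+'.npz'); return z['p'],z['d']
def cloud(n,d):
    i=env.camera_info(n);K,R,t=[np.array(i[k]) for k in('K','R','t')]
    v,u=np.mgrid[:480,:640]
    c=np.stack([(u-K[0,2])/K[0,0]*d,(v-K[1,2])/K[1,1]*d,d],-1)
    return (c-t)@R
E
python3 - <<'E'
from h import *
for n in('top','side'):
    p,d=grab(n); cv2.imwrite(f'pics/{n}1.png',p); print(np.array(env.camera_info(n)['t']), (d>0).mean())
print(env.sense())
E
```

```text
[0.05181272 0.43787737 1.49838043] 0.9959895833333333
[-0.41299957  0.15947663  1.1359567 ] 0.9958951822916666
{'time_s': 0.1, 'q': array([ 1.19589359e+00,  2.21133752e-01,  1.52751569e+00, -1.46807926e-05,
        1.39471217e+00, -1.26108561e-01]), 'joint_vel': array([-0.00147178, -0.00209282, -0.00177734, -0.00050768, -0.00064931,
       -0.00074053]), 'effort': array([-1.26857594e-04, -4.98242712e+01, -3.90545118e+01, -2.08786960e-04,
        5.71073819e-03,  1.21574072e-05]), 'ee_pos': array([0.15371438, 0.60525434, 0.24430694]), 'orientation': array([ 1.24075171e-01,  9.92272427e-01, -8.58662132e-04, -2.12256431e-04]), 'wrist_force': array([ 0.20135924, -0.34252144, -0.21875688]), 'torque': array([-0.01756077, -0.02541634, -0.07286987]), 'grip_force': 0.0, 'width': 0.08537771469951866}
```

View pics/top1.png

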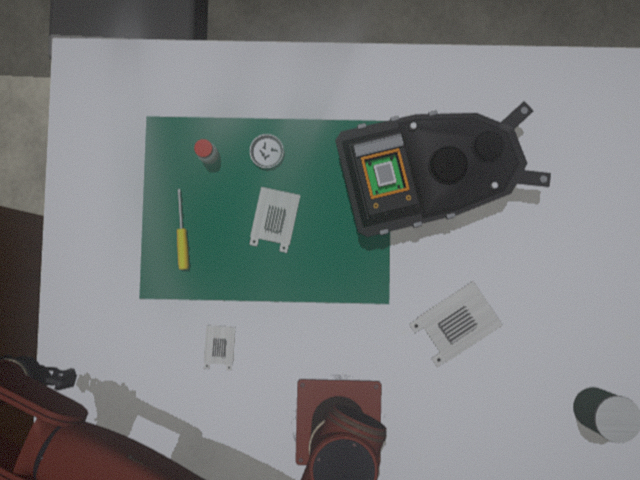

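View pics/side1.png

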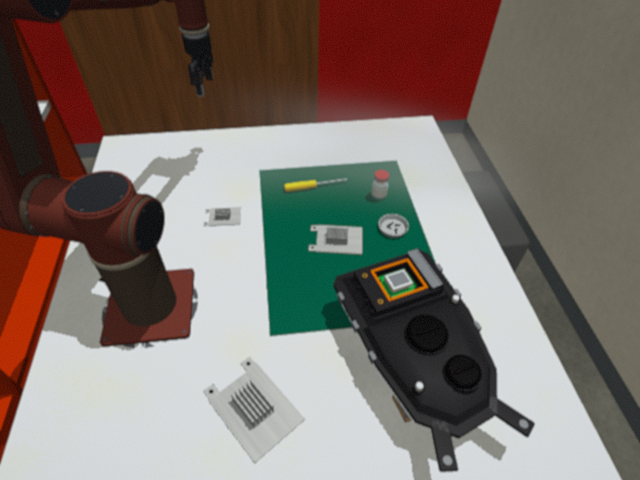

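The top view shows the lamp bay at about (385,175), with +x pointing up and slightly left. There are three covers, at (275,218) on the mat, a small one at (220,347) and a large one at (457,323). I'll measure them next.

```bash
cat > m.py <<'E'
from h import *
def big(m):
    n,l,s,c=cv2.connectedComponentsWithStats(m.astype(np.uint8)); k=1+np.argmax(s[1:,4]); return l==k
def proj(n,z,uv):
    i=env.camera_info(n);K,R,t=[np.array(i[k]) for k in('K','R','t')]
    r=np.c_[uv,np.ones(len(uv))]@np.linalg.inv(K).T@R; c=-R.T@t
    return c+r*((z-c[2])/r[:,2])[:,None]
def rect(n,z,m):
    uv=np.argwhere(m)[:,::-1].astype(float)
    w=proj(n,z,uv)[:,:2].astype(np.float32)*1000
    (c,s,a)=cv2.minAreaRect(w); return np.round(c,1),np.round(s,1),round(a,2),np.round(w.mean(0),1)
E
python3 - <<'E'
from m import *
for n,rois in(('top',dict(A=(240,180,310,260),B=(195,315,245,375),C=(400,275,510,370),S=(345,140,425,215))),('side',dict(A=(300,215,372,262),C=(195,350,310,465),S=(365,250,435,310)))):
    p,d=load(n);W=cloud(n,d);hsv=cv2.cvtColor(p,cv2.COLOR_BGR2HSV);print(n,env.camera_info(n)['K'][0])
    for k,(a,b,c,e) in rois.items():
        box=np.zeros(d.shape,bool);box[b:e,a:c]=1
        if k=='S':
            m=box&(hsv[...,0]>5)&(hsv[...,0]<25)&(hsv[...,1]>140)&(hsv[...,2]>120)
            m=big(m);print(k,m.sum(),rect(n,.143,m),'z',np.median(W[m][:,2]))
            w=big(box&(hsv[...,1]<50)&(hsv[...,2]>130)); print(' white',w.sum(),rect(n,.142,w),np.median(W[w],0))
        else:
            z=W[...,2]
            if k=='A':
                m=big(box&((hsv[...,1]<90)));print(k,m.sum(),rect(n,.003,m))
            f=big(box&(z>.018)&(z<.2));print(k,'fins',f.sum(),rect(n,.029,f),np.percentile(z[f],[50,90]))
E
```

```text
top [612.76868755   0.         316.55792734]
A 2377 (array([494.6, 168.5]), array([104.6, 153.3]), 79.11, array([499.5, 167.6], dtype=float32))
A fins 39 (array([498.3, 186. ]), array([ 4. , 58.4]), 79.04, array([499. , 186.1], dtype=float32)) [0.0270094  0.03177625]
B fins 12 (array([185.6, 302.1]), array([ 2.4, 24.1]), 83.61, array([185.3, 302.4], dtype=float32)) [0.01979032 0.02065489]
C fins 550 (array([ 246.7, -285.7]), array([55.7, 80. ]), 34.59, array([ 245.9, -285.5], dtype=float32)) [0.03394619 0.04010657]
S 382 (array([591. , -91.4]), array([97.6, 89.1]), 14.9, array([590.6, -91.3], dtype=float32)) z 0.14251148489048948
 white 196 (array([591.1, -91.1]), array([49.4, 41.4]), 15.31, array([591. , -90.8], dtype=float32)) [ 0.58969004 -0.09018645  0.14046612]
side [456.10425581   0.         315.45351659]
A 1448 (array([493.9, 169.6]), array([109.3, 150.3]), 79.05, array([498.4, 167.2], dtype=float32))
A fins 278 (array([494.9, 162.7]), array([49.7, 58.6]), 79.77, array([495.5, 162.7], dtype=float32)) [0.02565983 0.02831727]
C fins 365 (array([ 259.1, -277.2]), array([26.3, 84.1]), 33.91, array([ 259.7, -278.4], dtype=float32)) [0.03379496 0.03747621]
S 462 (array([590.6, -91.2]), array([99.9, 92.8]), 15.02, array([590.5, -92. ], dtype=float32)) z 0.14086174260792148
 white 373 (array([590.5, -92.6]), array([51.9, 45.2]), 15.2, array([590.5, -92.7], dtype=float32)) [ 0.5911061  -0.09151693  0.13990975]
```

```bash
python3 -m crank '{"xyz":[[437,-697,0],[437,-697,0],[437,-697,0],[437,-697,0],[437,-697,0],[437,-697,0],[437,-697,0],[437,-697,0],[437,-697,0],[437,-697,0]],"spin":[0,0,0,0,0,0,0,0,0,0]}' 0 60
```

```text
time_s: 0.93
ee_pos: [0.3756, 0.2508, 0.2451]
orientation: [0.124, 0.992, 0.0, -0.0]
wrist_force: [1.2, 0.8, 0.1]
width: -0.0001
grip_force: 0.0
```

```bash
python3 -m crank '{"xyz":[[215,-343,0],[215,-343,0],[215,-343,0],[215,-343,0],[215,-343,0],[215,-343,0],[215,-343,0],[215,-343,0],[215,-343,-30],[215,-343,-60]],"spin":[0,0,0,0,0,0,0,0,0,0]}'; python3 -m crank '{"xyz":[[0,0,-10],[0,0,-20],[0,0,-25],[0,0,-25],[0,0,-25]],"spin":[0,0,0,0,0]}'
```

```text
time_s: 1.77
ee_pos: [0.5903, -0.0879, 0.2]
orientation: [0.125, 0.992, -0.001, 0.005]
wrist_force: [1.2, -0.0, -0.4]
width: 0.0
grip_force: 0.0
time_s: 2.18
ee_pos: [0.5861, -0.0824, 0.1719]
orientation: [0.123, 0.992, 0.0, 0.001]
wrist_force: [0.2, -0.2, 0.7]
width: 0.0001
grip_force: 0.0
```

```bash
python3 -m crank '{"xyz":[[5,-9,-6],[5,-9,-10],[5,-9,-12],[5,-9,-14],[5,-9,-16],[5,-9,-18],[5,-9,-19]],"spin":[0,0,0,0,0,0,0]}'; python3 -m crank '{"xyz":[[0,0,-1],[0,0,-2],[0,0,-3]],"spin":[0,0,0]}'
```

```text
time_s: 2.77
ee_pos: [0.591, -0.0924, 0.1529]
orientation: [0.124, 0.992, -0.0, 0.0]
wrist_force: [-2.7, 1.2, 7.3]
width: -0.0002
grip_force: 3.8
time_s: 3.02
ee_pos: [0.591, -0.0925, 0.1502]
orientation: [0.124, 0.992, -0.0, 0.0]
wrist_force: [-2.9, 1.1, 8.1]
width: 0.0002
grip_force: 3.8
```

```bash
python3 -m crank '{"xyz":[[0,0,-1],[0,0,-2],[0,0,-2]],"spin":[0,0,0]}'
```

```text
time_s: 3.27
ee_pos: [0.5911, -0.0924, 0.1499]
orientation: [0.124, 0.992, -0.0, 0.0]
wrist_force: [-9.5, 1.4, 17.0]
width: 0.0002
grip_force: 8.6
```

```bash
python3 -m crank '{"xyz":[[0,0,-1],[0,0,-2],[0,0,-2]],"spin":[0,0,0]}'; python3 -m crank '{"xyz":[[0,0,20],[0,0,60],[0,0,90],[-40,80,90],[-80,180,90],[-93,259,90],[-93,259,90],[-93,259,90],[-93,259,90],[-93,259,90]],"spin":[0,0,0,0.0585,0.0585,0.0585,0.0585,0.0585,0.0585,0.0585]}' 70
```

```text
time_s: 3.52
ee_pos: [0.5912, -0.0925, 0.1498]
orientation: [0.124, 0.992, -0.0, 0.0]
wrist_force: [-14.2, 3.8, 27.3]
width: -0.0
grip_force: 13.9
time_s: 4.35
ee_pos: [0.4963, 0.1698, 0.2351]
orientation: [0.094, 0.996, 0.001, -0.0]
wrist_force: [0.1, -0.4, -0.5]
width: 0.0701
grip_force: 0.0
```

```bash
python3 -m crank '{"xyz":[[0,0,0]],"spin":[0]}'; python3 - <<'E'
from m import *
s=env.sense();print(s['ee_pos'])
n='top';p,d=grab(n);W=cloud(n,d);hsv=cv2.cvtColor(p,cv2.COLOR_BGR2HSV)
box=np.zeros(d.shape,bool);box[140:215,345:425]=1
w=big(box&(hsv[...,1]<50)&(hsv[...,2]>130)); print(' white',w.sum(),rect(n,.136,w),np.median(W[w],0))
cv2.imwrite('pics/t2.png',cv2.resize(p[100:270,220:440],None,fx=3,fy=3,interpolation=2))
E
```

```text
time_s: 4.43
ee_pos: [0.4961, 0.1709, 0.2351]
orientation: [0.093, 0.996, 0.001, -0.0]
wrist_force: [-0.2, -1.2, -1.0]
width: 0.07
grip_force: 0.0
[0.49611646 0.17094193 0.2350588 ]
 white 404 (array([591.1, -91. ]), array([50.3, 41.6]), 14.84, array([591., -91.], dtype=float32)) [ 0.5906081  -0.09067259  0.13599821]
```

View pics/t2.png

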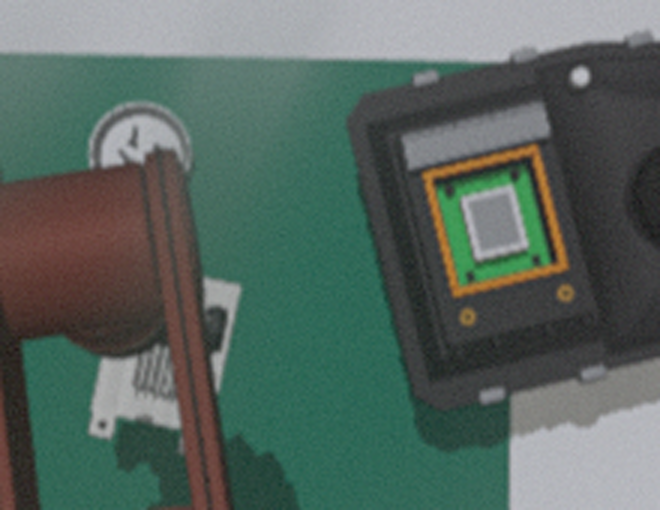

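The driver is seated: its top measures 136 mm, at (495,225) in the crop, and the flap and seal are undisturbed. Next is the descent onto the cover.

```bash
python3 -m crank '{"xyz":[[0,-2,-40],[0,-2,-80],[0,-2,-120],[0,-2,-155],[0,-2,-180],[0,-2,-195],[0,-2,-205],[0,-2,-210],[0,-2,-212],[0,-2,-212]],"spin":[0,0,0,0,0,0,0,0,0,0]}' 55; python3 -m crank '{"xyz":[[0,0,-2],[0,0,-3],[0,0,-4],[0,0,-4]],"spin":[0,0,0,0]}'
```

```text
time_s: 5.32
ee_pos: [0.4988, 0.1642, 0.0234]
orientation: [0.095, 0.995, 0.0, 0.0]
wrist_force: [-0.6, -0.2, 0.6]
width: 0.0552
grip_force: 0.0
time_s: 5.65
ee_pos: [0.4983, 0.1646, 0.0193]
orientation: [0.095, 0.995, 0.0, 0.0]
wrist_force: [0.0, 0.4, 0.2]
width: 0.055
grip_force: 0.0
```

```bash
python3 -m crank '{"xyz":[[-1,2,-1],[-2,4,-1],[-2,4,-1],[-2,4,-1]],"spin":[0,0,0,0]}'; python3 -m crank '{"xyz":[[0,0,0],[0,0,0],[0,0,0],[0,0,0],[0,0,0],[0,0,0]],"spin":[0,0,0,0,0,0]}' 30 80
```

```text
time_s: 5.98
ee_pos: [0.4959, 0.1687, 0.0179]
orientation: [0.095, 0.996, -0.0, -0.0]
wrist_force: [0.0, 0.6, 0.4]
width: 0.055
grip_force: 0.0
time_s: 6.48
ee_pos: [0.4964, 0.1686, 0.0183]
orientation: [0.095, 0.995, 0.0, 0.0]
wrist_force: [0.1, 1.1, 5.0]
width: 0.0384
grip_force: 82.3
```

```bash
python3 -m crank '{"xyz":[[0,0,15],[0,0,50],[0,0,90],[0,0,130],[0,0,170],[0,0,190],[10,-40,190],[10,-80,190],[10,-110,190],[10,-110,190]],"spin":[0,0,0,0,0,0.1,0.2,0.3,0.4,0.451]}'; python3 -m crank '{"xyz":[[0,0,0],[0,0,0]],"spin":[0,0]}'; python3 - <<'E'
from m import *
p,d=load('top');W=cloud('top',d).reshape(-1,3);a=np.deg2rad(14.95)
P=(W[:,:2]-[.591,-.0912])@np.array([[np.cos(a),-np.sin(a)],[np.sin(a),np.cos(a)]])*1000
for y in(-64,-56,-40,0,40,56,64): print(y,[(x,int(1000*np.median(W[(abs(P[:,0]-x)<5)&(abs(P[:,1]-y)<4),2]))) for x in(-130,-120,-110,-100,-90,-80,-66,0,50,60,70,78,86,96)])
for n in('top','side'):
    p,d=grab(n);cv2.imwrite(f'pics/{n}3.png',p)
E
```

```text
time_s: 7.32
ee_pos: [0.5055, 0.0538, 0.2071]
orientation: [-0.131, 0.991, -0.001, -0.001]
wrist_force: [-1.2, 0.6, -2.8]
width: 0.0388
grip_force: 81.7
time_s: 7.48
ee_pos: [0.5054, 0.0583, 0.2071]
orientation: [-0.129, 0.992, 0.0, -0.001]
wrist_force: [-0.5, 0.0, -1.1]
width: 0.0387
grip_force: 81.7
-64 [(-130, 1), (-120, 99), (-110, 101), (-100, 106), (-90, 111), (-80, 110), (-66, 108), (0, 106), (50, 109), (60, 110), (70, 108), (78, 108), (86, 109), (96, 106)]
-56 [(-130, 99), (-120, 100), (-110, 97), (-100, 106), (-90, 114), (-80, 139), (-66, 139), (0, 139), (50, 137), (60, 150), (70, 151), (78, 152), (86, 116), (96, 107)]
-40 [(-130, 86), (-120, 99), (-110, 100), (-100, 103), (-90, 116), (-80, 139), (-66, 140), (0, 140), (50, 144), (60, 152), (70, 152), (78, 153), (86, 115), (96, 107)]
0 [(-130, 3), (-120, 99), (-110, 99), (-100, 105), (-90, 114), (-80, 140), (-66, 139), (0, 135), (50, 145), (60, 151), (70, 154), (78, 153), (86, 113), (96, 108)]
40 [(-130, 4), (-120, 98), (-110, 99), (-100, 107), (-90, 116), (-80, 139), (-66, 138), (0, 144), (50, 142), (60, 153), (70, 152), (78, 154), (86, 116), (96, 110)]
56 [(-130, 2), (-120, 98), (-110, 99), (-100, 106), (-90, 116), (-80, 137), (-66, 137), (0, 135), (50, 139), (60, 138), (70, 138), (78, 140), (86, 117), (96, 107)]
64 [(-130, 2), (-120, 100), (-110, 100), (-100, 105), (-90, 112), (-80, 114), (-66, 114), (0, 115), (50, 112), (60, 112), (70, 113), (78, 112), (86, 114), (96, 109)]
```

View pics/side3.png

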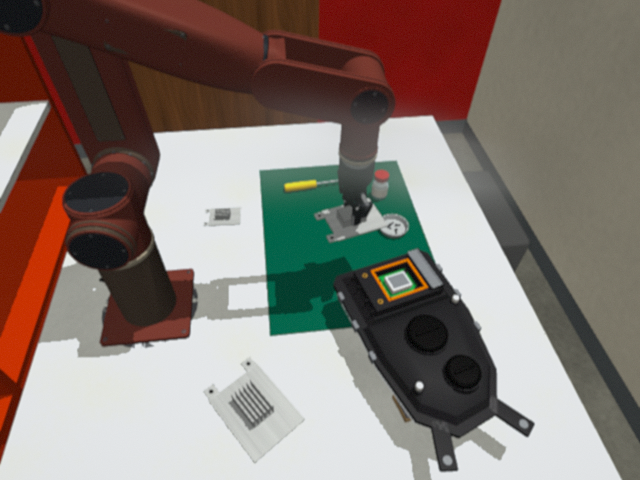

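View pics/top3.png

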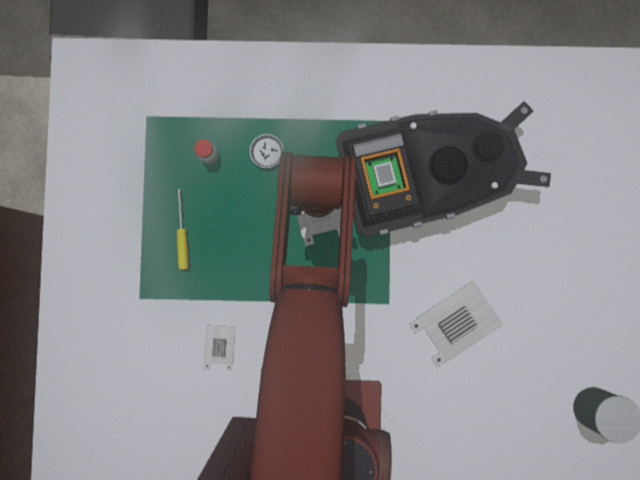

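```bash
python3 - <<'E'
from m import *
s=env.sense();T=s['ee_pos'];print(T)
n='side';p,d=grab(n);W=cloud(n,d);hsv=cv2.cvtColor(p,cv2.COLOR_BGR2HSV);z=W[...,2]
box=np.zeros(d.shape,bool);box[195:250,305:415]=1
m=big(box&(z>.175)&(z<.2)&(hsv[...,1]<90)&(hsv[...,2]>110));r=rect(n,T[2]-.0155,m);print(m.sum(),r,np.percentile(z[m],[10,50,90]))
w=W[m];A=np.c_[w[:,:2]-T[:2],np.ones(len(w))];print(np.linalg.lstsq(A,w[:,2],rcond=None)[0])
a=np.deg2rad(14.95);R=np.array([[np.cos(a),-np.sin(a)],[np.sin(a),np.cos(a)]])
print((r[0]-T[:2]*1000)@R)
v=p[190:255,300:420].copy();v[~m[190:255,300:420]]//=2;cv2.imwrite('pics/s4.png',cv2.resize(v,None,fx=6,fy=6,interpolation=2))
E
```

```text
[0.50561564 0.05915149 0.20734571]
982 (array([503.7,  56.4]), array([147.8, 101.6]), 14.58, array([506.5,  42.6], dtype=float32)) [0.18856752 0.19041116 0.19240671]
[1.11028826e-05 1.70663236e-03 1.90494614e-01]
[-2.56061144 -2.16416464]
```

View pics/s4.png

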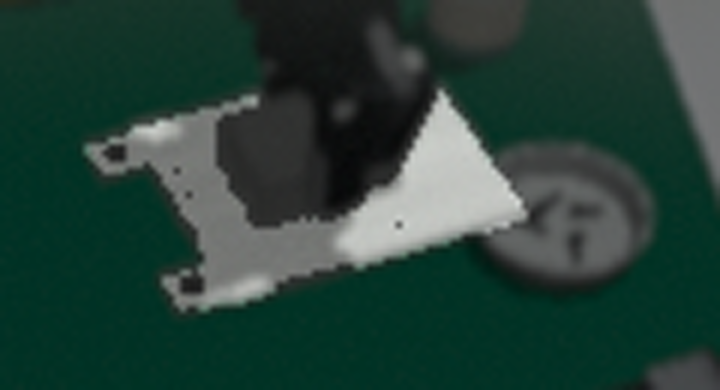

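```bash
python3 -m crank '{"xyz":[[10,-32,0],[21,-64,0],[32,-96,0],[42,-128,0],[51,-159,0],[51,-159,-10],[51,-159,-20],[51,-159,-25],[51,-159,-25],[51,-159,-25]],"spin":[0,0,0,0,0,0,0,0,0,0]}'; cat > rel.py <<'E'
from m import *
s=env.sense();T=s['ee_pos'];print(T,s['wrist_force'])
a=np.deg2rad(14.95);R=np.array([[np.cos(a),-np.sin(a)],[np.sin(a),np.cos(a)]])
print('tcp in lamp',(T[:2]*1000-[591,-91.2])@R, 'yaw',2*np.rad2deg(np.arcsin(-s['orientation'][0])))
E
python3 rel.py; python3 - <<'E'
from m import *
p,d=grab('side');cv2.imwrite('pics/s5.png',cv2.resize(p[200:340,320:470],None,fx=4,fy=4,interpolation=2))
E
```

```text
time_s: 8.47
ee_pos: [0.5563, -0.0988, 0.182]
orientation: [-0.131, 0.991, 0.001, -0.001]
wrist_force: [1.1, 0.0, -1.2]
width: 0.0386
grip_force: 81.9
[ 0.5563101  -0.09883506  0.1820104 ] [ 1.0607035   0.02789105 -1.20643358]
tcp in lamp [-35.48535512   1.57253935] yaw 15.034316995862177
```

View pics/s5.png

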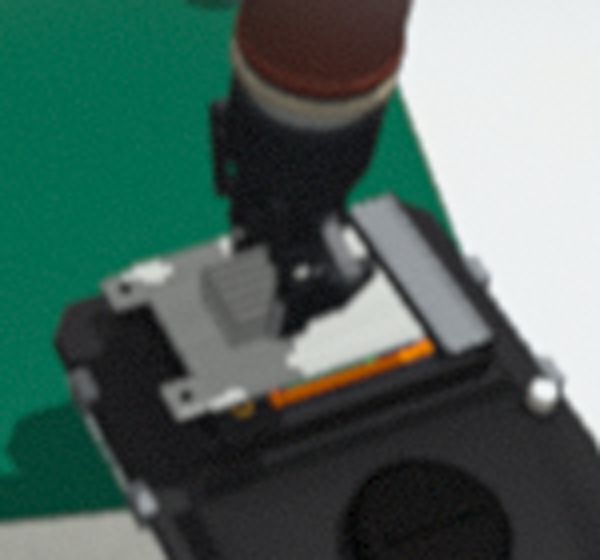

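The cover is level and square to the bay, with its plain edge at (430,330) in the crop, just short of the flap. I'll measure it relative to the lamp with the same camera.

```bash
python3 - <<'E'
from m import *
n='side';p,d=grab(n);W=cloud(n,d);hsv=cv2.cvtColor(p,cv2.COLOR_BGR2HSV);z=W[...,2]
T=env.sense()['ee_pos']
a=np.deg2rad(14.95);R=np.array([[np.cos(a),-np.sin(a)],[np.sin(a),np.cos(a)]])
L=np.stack([(W[...,0]*1000-591),(W[...,1]*1000+91.2)],-1)@R
m=big((z>.158)&(z<.175)&(hsv[...,1]<90)&(hsv[...,2]>95)&(L[...,0]<42)&(L[...,0]>-125)&(abs(L[...,1])<60))
r=rect(n,T[2]-.0155,m);print(m.sum(),r,np.percentile(z[m],[10,50,90]),T)
print('cover rect centre minus tcp',(r[0]-T[:2]*1000)@R)
print('seal(side)', (np.array([590.6,-91.6])-[591,-91.2])@R,'cover',(r[0]-[591,-91.2])@R)
E
```

```text
1294 (array([ 554.7, -101.6]), array([147.1, 101.4]), 15.0, array([ 548.3, -117.6], dtype=float32)) [0.16416547 0.1660222  0.16814257] [ 0.55710049 -0.09942915  0.18324936]
cover rect centre minus tcp [-2.87925907 -1.47809766]
seal(side) [-0.48965094 -0.28327012] cover [-37.75424352  -0.68344431]
```

```bash
python3 -m crank '{"xyz":[[0,0,-8],[0,0,-14],[0,0,-18],[0,0,-20],[0,0,-20],[0,0,-20]],"spin":[0,0,0,0,0,0]}'; python3 rel.py
```

```text
time_s: 9.07
ee_pos: [0.5569, -0.1005, 0.1627]
orientation: [-0.13, 0.992, 0.0, -0.0]
wrist_force: [0.1, 0.1, -1.3]
width: 0.0385
grip_force: 81.9
[ 0.55689102 -0.10051563  0.16268999] [ 0.09313689  0.11858833 -1.26933814]
tcp in lamp [-35.35764433  -0.20100843] yaw 14.929958448838734
```

```bash
python3 -m crank '{"xyz":[[3,1.5,0],[7,2.5,0],[11,3.5,0],[15,4.5,0],[19,5.5,0],[23,6.7,0],[26,7.5,0],[26,7.5,0],[26,7.5,0]],"spin":[0,0,0,0,0,0,0,0,0]}'; python3 rel.py
```

```text
time_s: 9.82
ee_pos: [0.5831, -0.0929, 0.1628]
orientation: [-0.13, 0.991, 0.0, -0.0]
wrist_force: [-0.8, -0.4, -1.4]
width: 0.0386
grip_force: 81.9
[ 0.58308675 -0.09290112  0.16276256] [-0.83340523 -0.37233284 -1.44938979]
tcp in lamp [-8.08424083  0.39788984] yaw 14.952283208887476
```

```bash
python3 -m crank '{"xyz":[[2,0.5,0],[4,1,0],[6,1.6,0],[7.7,2,0],[7.7,2,0],[7.7,2,0]],"spin":[0,0,0,0,0,0]}'; python3 rel.py;  python3 -m crank '{"xyz":[[0.5,0.1,0],[1,0.25,0],[1,0.25,0]],"spin":[0,0,0]}'; python3 rel.py
```

```text
time_s: 10.32
ee_pos: [0.5908, -0.091, 0.1629]
orientation: [-0.13, 0.992, 0.0, -0.0]
wrist_force: [-0.2, 1.0, -2.5]
width: 0.0386
grip_force: 81.9
[ 0.59075473 -0.0909929   0.16285189] [-0.23218111  0.9858391  -2.51321598]
tcp in lamp [-0.18353786  0.26336303] yaw 14.940189172725956
time_s: 10.57
ee_pos: [0.5917, -0.0907, 0.1629]
orientation: [-0.13, 0.992, -0.0, 0.0]
wrist_force: [0.1, -0.3, -1.9]
width: 0.039
grip_force: 81.9
[ 0.59170826 -0.09074309  0.16290458] [ 0.13560132 -0.28911174 -1.91283942]
tcp in lamp [0.80216018 0.25873253] yaw 14.935349675458465
```

Continue creeping until it touches the wall.

```bash
python3 -m crank '{"xyz":[[0.3,0.1,0],[0.7,0.2,0],[0.7,0.2,0]],"spin":[0,0,0]}'; python3 rel.py;  python3 -m crank '{"xyz":[[0.3,0.1,0],[0.7,0.2,0],[0.7,0.2,0]],"spin":[0,0,0]}'; python3 rel.py
```

```text
time_s: 10.82
ee_pos: [0.5919, -0.0907, 0.1629]
orientation: [-0.13, 0.992, -0.0, -0.001]
wrist_force: [-3.5, 0.1, 0.2]
width: 0.0386
grip_force: 82.0
[ 0.59188495 -0.09069811  0.16286177] [-3.48421448  0.13341141  0.21691741]
tcp in lamp [0.98447338 0.25660972] yaw 14.93926014169222
time_s: 11.07
ee_pos: [0.5919, -0.0907, 0.1628]
orientation: [-0.13, 0.992, -0.0, -0.001]
wrist_force: [-7.6, -1.9, 2.5]
width: 0.0383
grip_force: 82.3
[ 0.59190822 -0.09066938  0.16281877] [-7.58015601 -1.85662309  2.52884324]
tcp in lamp [1.01436351 0.27835977] yaw 14.939005046607113
```

```bash
python3 -m crank '{"xyz":[[-1.2,-0.3,0],[-1.2,-0.3,-1],[-1.2,-0.3,-2],[-1.2,-0.3,-3],[-1.2,-0.3,-4],[-1.2,-0.3,-4]],"spin":[0,0,0,0,0,0]}' - 110; python3 rel.py
```

```text
time_s: 11.57
ee_pos: [0.5919, -0.0908, 0.1598]
orientation: [-0.13, 0.992, -0.0, -0.0]
wrist_force: [-4.7, -0.3, 5.7]
width: 0.0381
grip_force: 113.7
[ 0.59190859 -0.09076617  0.15980303] [-4.72121727 -0.30443149  5.71705634]
tcp in lamp [0.98975705 0.18475107] yaw 14.941588607440163
```

```bash
python3 -m crank '{"xyz":[[0,0,-0.7],[0,0,-1.4],[0,0,-2],[0,0,-2]],"spin":[0,0,0,0]}'; python3 rel.py
```

```text
time_s: 11.9
ee_pos: [0.5919, -0.0908, 0.1589]
orientation: [-0.13, 0.992, -0.0, 0.0]
wrist_force: [-8.8, -1.0, 12.3]
width: 0.0377
grip_force: 114.4
[ 0.59193258 -0.09078649  0.15894143] [-8.79764918 -1.04751877 12.30546357]
tcp in lamp [1.00768868 0.15893298] yaw 14.94224564197392
```

```bash
python3 -m crank '{"xyz":[[-0.5,-0.1,-0.7],[-0.5,-0.1,-1.4],[-0.5,-0.1,-2],[-0.5,-0.1,-2]],"spin":[0,0,0,0]}'; python3 -m crank '{"xyz":[[-0.5,-0.1,-0.7],[-0.5,-0.1,-1.4],[-0.5,-0.1,-2],[-0.5,-0.1,-2]],"spin":[0,0,0,0]}'; python3 rel.py
```

```text
time_s: 12.23
ee_pos: [0.5919, -0.0908, 0.1584]
orientation: [-0.13, 0.992, -0.0, 0.001]
wrist_force: [-10.9, 2.1, 20.2]
width: 0.0378
grip_force: 115.7
time_s: 12.57
ee_pos: [0.5919, -0.0908, 0.1584]
orientation: [-0.13, 0.991, -0.0, 0.001]
wrist_force: [-14.4, 2.8, 28.4]
width: 0.038
grip_force: 116.7
[ 0.59193333 -0.09078302  0.15837966] [-14.38585031   2.79439934  28.38520541]
tcp in lamp [1.00930463 0.1620924 ] yaw 14.951035821050224
```

```bash
python3 -m crank '{"xyz":[[0,0,-0.5],[0,0,-0.5],[0,0,-0.5]],"spin":[0,0,0]}'; python3 - <<'E'
from m import *
n='side';p,d=grab(n);W=cloud(n,d);z=W[...,2]
a=np.deg2rad(14.95);R=np.array([[np.cos(a),-np.sin(a)],[np.sin(a),np.cos(a)]])
L=np.stack([(W[...,0]*1000-591),(W[...,1]*1000+91.2)],-1)@R
for x in(-66,-45,40,62):
  for y in(-40,40):
    q=z[(abs(L[...,0]-x)<5)&(abs(L[...,1]-y)<6)];print(x,y,len(q),np.round(np.median(q)*1000,1))
cv2.imwrite('pics/s6.png',cv2.resize(p[200:340,320:470],None,fx=4,fy=4,interpolation=2))
E
```

```text
time_s: 12.82
ee_pos: [0.592, -0.0908, 0.1584]
orientation: [-0.13, 0.992, -0.0, 0.001]
wrist_force: [-16.4, 2.2, 31.8]
width: 0.038
grip_force: 117.0
-66 -40 28 142.3
-66 40 20 141.9
-45 -40 348 492.6
-45 40 17 141.6
40 -40 19 141.6
40 40 18 520.9
62 -40 22 151.3
62 40 0 nan
  return _methods._mean(a, axis=axis, dtype=dtype,
  ret = ret.dtype.type(ret / rcount)
```

View pics/s6.png

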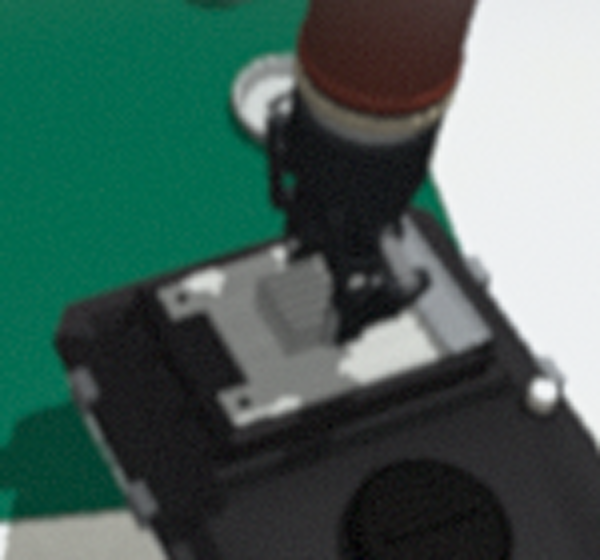

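The cover lies flat in the bay, square, with its edge under the flap at (440,330) and the ear holes at (180,298) and (243,403), where the inserts are. The flap is at rest. I'm handing in while still pressing.

```bash
python3 -c "
from station import env; print(env.sign_off())"
```

```text
the job is handed in; nothing more can be done
None
```

The job is handed in at about 13 s of the 51 s allowed: driver seated (top at 136 mm), cover slid under the resting flap to the wall, and held pressed flat on the hard stop with about 30 N; the screwdriver, dish and jar were left alone.

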